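Release a griddle plate with the forked tool

ROBOT

A 7-joint arm with a two-finger parallel gripper is mounted at the origin on the work surface. World frame = base frame: x ahead of the robot, y to its left, z up, the work surface at z = 0. Lengths are in m, angles in rad, forces in N, time in s.
With the tool pointing down it reaches from about 0.425 to 0.95 m from the base axis. Payload 4.7 kg.
Tool frame: the origin (TCP) lies on the centre line of the jaws, within the pads' length; the fingertips stand robot.nose_length ahead of it and the grasp point (between the pads) lies 8 mm behind it (robot.nose_length is the distance from the TCP to the fingertips, in m); z points along the fingers, y is the line along which they close (so a half turn about z gives the same grasp; the last joint's range is limited). The gripper opens to 85 mm and grips with 20 to 120 N. Pads are 22 mm wide; open, the fingers measure 114 mm over their backs; the gripper's body (76 mm by 85 mm) begins 54 mm behind the grasp point. The pads swing forward as they close: fully open they stand 13 mm farther back than shut.
Start: joints at [-1.256, 0.469, -0.049, 1.532, 0.024, 1.141, -0.082], TCP at [0.227, 0.636, 0.218] pointing down, gripper open.
Joint ranges: [-2.59, 2.59], [-0.33, 1.99], [-1.39, 1.29], [0.1, 2.45], [-1.04, 4.18], [0.21, 1.99], [-2.66, 2.66]. Speed limits (rad/s): [2.57, 2.57, 3.14, 3.14, 3.14, 3.14, 3.14].

INTERFACE

Orientations are given as [roll, pitch, yaw] about the fixed x, y, z axes, in that order (R = Rz(yaw) Ry(pitch) Rx(roll)).
In Python, from plant import robot gives the robot as it stands. Calls block until the motion is done:
- robot.goto(position, orientation): joint-space move of the TCP to a pose.
- robot.move_straight(position, vel=0.15, attitude=None, contact_N=None): straight line of the TCP; attitude=None keeps the orientation; vel is the mean speed in m/s. With contact_N (N) it stops when the force on the tool has changed by that much, and returns True; else False.
- robot.move_joints(angles): joint-space move.
- robot.grip(opening, strength=None): opening from 0.0 (shut) to 1.0 (fully open); strength is the grip in N (None keeps the last); returns when the fingers have stopped.
- robot.sleep(seconds).
- robot.inverse_kinematics(position, orientation): joint angles nearest the present ones, or None.
- robot.sense(): the state.
- robot.grab_frame(name): name is "side" or "top" or "wrist"; returns a dict with "image" (480x640x3 uint8, red, green, blue), "range_z" (480x640 float32, m along the optical axis (not along the pixel's ray), 0 where there is no reading), "fx", "fy", "cx", "cy" (pixels), "dist_coeffs" ([k1, k2, p1, p2, k3] as OpenCV has them; the pictures are not rectified), "R" (3x3) and "t" (3): a world point X has camera coordinates R X + t. Camera axes: x right, y down, z forward; pixel columns grow to the right and rows downward; lengths in m; the calibration is good to about 2 mm. A picture is of the moment at which its call begins.
A pose or a line that the arm cannot do raises robot.IKError and nothing moves.
- robot.close_job(): hands the job in; it is judged then, once.
The state is a dict: "t": time; "joint_pos": joint angles; "joint_velocities": joint speeds; "effort": joint torques, N m; "tcp_pos": TCP position; "tcp_rot": TCP orientation; "wrist_force": force on the tool from outside, world axes, zero at the start; "torque": the same for the moment, N m; "opening": opening from 0.0 (shut) to 1.0 (fully open); "gripper_force": force on a finger pad.
Only numpy, scipy, OpenCV 4.12 (cv2) and the standard library are available. Lean on these libraries where they do the work, as an engineer would, in place of code of your own. Each camera call takes 0.05 s, during which the arm holds its last target. There are 200 camera calls.

TASK

The plate of the red table griddle has to come off for washing. Take the green-handled forked tool from its cork trivet, straddle the red griddle's spring bar with the prongs and push its yellow collar sideways, against the spring, until the plate pops up; let the bar spring back, then stand the tool upright in the middle of the trivet again and let go. Touch the red griddle only with the tool, and leave the blue griddle's plate latched.

Things in the scene. Friction and masses are not known exactly. Their poses are not given: they have to be found in the camera images.
- fork_grip (a point): Centre of the forked tool's upright green handle (26 x 26 mm, 65 tall), 96 mm above its prong tips, z up. 160 g. Two steel prongs 50 mm long hang from a crossbar (56 along its x, 24 along y, its top 32 mm below this point). Prongs are 13 mm wide in x, 24 thick in y, with a 30 mm gap between them along x. Their flat y faces push; grip the handle across its y faces to hold best.
- red_griddle: Fixed griddle with red housing, 130 mm along its x, 150 along y, dark ribbed plate on top (50 mm high while latched). Origin on the worktop under the housing's centre. Its spring bar runs along y, 107 mm from the origin towards +x, 45 mm up, between two metal lugs whose inner faces are 55 mm either side of the middle, 60 mm tall.
- red_collar (a point): Centre of the yellow collar (disc 40 mm across, 10 thick) on the red griddle's bar (10 mm thick), 45 mm up. Axes: y along the bar, z up. Straddle the bare bar (50 mm long) between the collar and the +y lug, a prong on either x side, and push the collar towards -y, where the coils are: 3 N to start, 200 N/m more. This draws the bar's tip out of the eye on the plate's tongue, beyond the +y lug.
- red_bar (a joint): How far the red griddle's bar is pushed towards -y, m: 0 at rest, stop at 0.022. The tip leaves the eye at about 0.012. It springs back when let go.
- red_plate (a joint): Angle of the red griddle's plate, rad: 0 latched flat, 0.36 popped up. Hinged at the griddle's -x side; its own spring lifts the +x side within 0.5 s once the bar's tip is out, and it stays up. Its tongue, beyond the +y lug, then reaches 125 mm above the worktop.
- blue_plate (a joint): Angle of the plate of the blue griddle, otherwise the same as the red one: 0 latched flat. To be left latched.
- trivet: Fixed round cork trivet, 120 mm across, 8 mm thick; the forked tool stands on it at the start. Origin at its centre on the worktop.
Things that resemble listed ones, but are neither listed nor needed, are in the scene too. What is shaped like the part that bears fork_grip but orange is not meant.

How it is judged:
By the outcome, as a careful person would: the job done as asked, in the order asked, and still so for the second after the job is handed in, with the robot touching nothing.
It also fails if it takes over 46 s, if anything falls off the work surface, if the arm or the gripper's body presses on something with over 40 N, if the wrist force passes 120 N, or if a joint passes its speed limit or range.

## Working session

There is one attempt and no reset: what is moved stays moved. The work goes in short steps, each a Python script; the robot and the scene stay as the last script left them, time stands still between calls to the robot, and variables do not carry over. Pictures are saved under pics/ and viewed, at most 10 in all, crops included, and the job is handed in when it is done.

```bash
ls; mkdir -p pics; cat > h.py <<'E'
import numpy as np, cv2
from plant import robot
def save(f,n): cv2.imwrite(n,f["image"][:,:,::-1])
def K(f): return np.array([[f["fx"],0,f["cx"]],[0,f["fy"],f["cy"]],[0,0,1.]])
def ray(f,uv):
    p=cv2.undistortPoints(np.array([[uv]],float),K(f),np.array(f["dist_coeffs"],float))[0,0]
    R=np.array(f["R"]);t=np.array(f["t"])
    return -R.T@t, R.T@np.array([p[0],p[1],1.])
def onplane(f,uv,z):
    c,d=ray(f,uv); return c+d*(z-c[2])/d[2]
def cloud(f,mask):
    v,u=np.nonzero(mask&(f["range_z"]>0))
    p=cv2.undistortPoints(np.stack([u,v],1).astype(float)[:,None],K(f),np.array(f["dist_coeffs"],float))[:,0]
    z=f["range_z"][v,u]; X=np.c_[p*z[:,None],z]
    return (X-np.array(f["t"]))@np.array(f["R"])
def tri(f1,a,f2,b):
    c1,d1=ray(f1,a);c2,d2=ray(f2,b)
    s=np.linalg.lstsq(np.c_[d1,-d2],c2-c1,rcond=None)[0]
    return (c1+s[0]*d1+c2+s[1]*d2)/2, np.linalg.norm(c1+s[0]*d1-c2-s[1]*d2)
E
python3 - <<'E'
from h import *
import pickle
o=[]
for n in("top","side"):
    f=robot.grab_frame(n);pickle.dump(f,open(n+".pkl","wb"));o.append(f["image"])
    save(f,"pics/"+n+"0.png")
    print(n,-np.array(f["R"]).T@f["t"])
print(robot.sense()["t"],robot.nose_length)
E
```

```text
pics
top [ 0.3869751  -0.02345593  0.99904466]
side [ 0.17258545 -0.64421682  0.60801023]
0.1 0.011
```

View pics/top0.png

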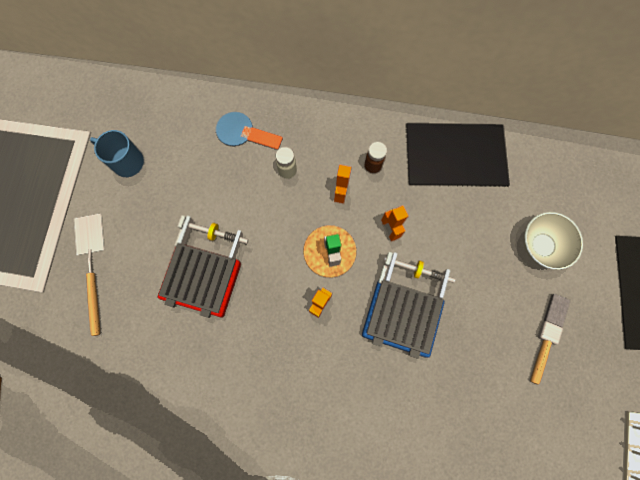

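View pics/side0.png

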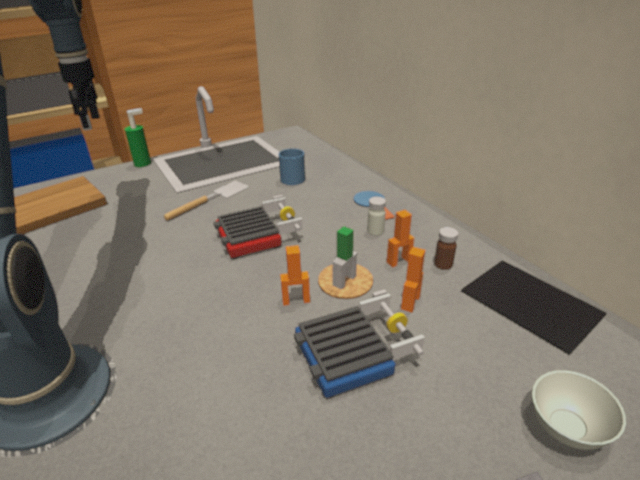

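The top view shows the green tool at (333,243) on the trivet at (330,251). The red griddle is at (200,275), with its collar at (213,231) and the coils to its right. The candidates for the tool are the green one at (333,243) and the orange ones at (342,183), (397,220) and (320,302). Only the green one matches the handle colour and stands on the trivet. The blue griddle is at (405,315).

```bash
python3 - <<'E'
from h import *
import pickle
T=pickle.load(open("top.pkl","rb"));S=pickle.load(open("side.pkl","rb"))
a=cv2.resize(T["image"][205:285,285:385],None,fx=5,fy=5,interpolation=2)
b=cv2.resize(T["image"][205:325,150:260],None,fx=3.33,fy=3.33,interpolation=2)
c=cv2.resize(S["image"][215:305,310:385],None,fx=3.3,fy=3.3)
W=np.zeros((600,800,3),np.uint8)+40
def put(i,y,x):
    h=min(i.shape[0],600-y);w=min(i.shape[1],800-x);W[y:y+h,x:x+w]=i[:h,:w]
put(a[:400,:430],0,0);put(b,0,430);put(c[:200],400,0);put(cv2.resize(S["image"][190:260,205:310],None,fx=2.8,fy=2.8),402,430)
cv2.imwrite("pics/crop.png",W[:,:,::-1])
def mask(f,lo,hi,box):
    h=cv2.cvtColor(f["image"],cv2.COLOR_RGB2HSV);m=cv2.inRange(h,lo,hi)>0
    z=np.zeros_like(m);x0,y0,x1,y1=box;z[y0:y1,x0:x1]=1;return m&z
def rect(P): 
    r=cv2.minAreaRect((P[:,:2]*1000).astype(np.float32));return np.round(r[0],1),np.round(r[1],1),round(r[2],1)
for f,n,gb,cb,rb,yb in((T,"top",(315,225,350,260),(295,215,365,285),(150,200,260,330),(195,215,230,250)),(S,"side",(325,215,365,265),(310,255,380,305),(205,190,310,260),(270,195,305,225))):
    P=cloud(f,mask(f,(45,80,30),(80,255,255),gb)); print(n,"green",len(P),P.mean(0),np.percentile(P,[3,97],0).tolist())
    Q=P[P[:,2]>np.percentile(P[:,2],97)-.006]; print(" top face",len(Q),Q.mean(0),rect(Q))
    P=cloud(f,mask(f,(5,60,60),(25,255,255),cb)); P=P[P[:,2]<.03];print(" cork",len(P),np.median(P[:,2]),cv2.minEnclosingCircle((P[:,:2]*1000).astype(np.float32)))
    P=cloud(f,mask(f,(22,120,80),(35,255,255),yb)); print(" collar",len(P),P.mean(0),P.min(0),P.max(0),rect(P))
    m=np.zeros((480,640),bool);m[rb[1]:rb[3],rb[0]:rb[2]]=1
    h=cv2.cvtColor(f["image"],cv2.COLOR_RGB2HSV)
    P=cloud(f,m);print(" griddle all >25mm",rect(P[P[:,2]>.025]),len(P))
    P=cloud(f,mask(f,(0,150,60),(8,255,255),rb)|mask(f,(172,150,60),(180,255,255),rb));print(" red",len(P),rect(P),np.percentile(P[:,2],[5,95]))
    P=cloud(f,m);B=P[(P[:,2]>.052)&(P[:,2]<.075)];print(" lugs",len(B),rect(B) if len(B)>3 else 0)
E
```

```text
top green 236 [ 0.58525033 -0.01909616  0.12696123] [[0.5743608456887074, -0.03233412880882212, 0.0823614912787638], [0.5998635480498432, -0.005214076051823986, 0.13983179787225736]]
 top face 153 [ 0.5883234  -0.01922768  0.13740564] (array([588.6, -19.3]), array([24.1, 24.9]), 21.1)
 cork 1835 0.008260534827078728 ((597.0521850585938, -13.250243186950684), 62.08952713012695)
 collar 123 [0.58733089 0.24462635 0.05560658] [5.70525992e-01 2.39013736e-01 3.50575821e-04] [0.60654071 0.27003122 0.0675627 ] (array([585.9, 248. ]), array([31.3, 34. ]), 25.6)
 griddle all >25mm (array([509.3, 253. ]), array([153. , 199.9]), 82.4) 14249
 red 495 (array([446.5, 232.2]), array([100.3, 189.2]), 34.0) [0.01922581 0.03751163]
 lugs 704 (array([519.8, 251.9]), array([151.3, 177.5]), 82.8)
side green 439 [ 0.5861258  -0.02853065  0.11173205] [[0.5764530305132131, -0.037098186803831534, 0.07781286006081092], [0.6020637755188107, -0.015751866598121996, 0.13770933164125002]]
 top face 105 [ 0.58841538 -0.02475185  0.13586975] (array([590.6, -22.9]), array([25.6, 24.6]), 22.3)
 cork 1194 0.007457401656255722 ((581.553466796875, -15.39216136932373), 86.63276672363281)
 collar 114 [0.58759357 0.24021676 0.05174301] [0.57241032 0.23495332 0.03278944] [0.607288   0.24816604 0.06586338] (array([589.9, 239.6]), array([ 9.9, 35.9]), 74.8)
 griddle all >25mm (array([496.6, 149.8]), array([361.7, 199. ]), 82.4) 7328
 red 695 (array([456. , 207.6]), array([ 84.5, 160.3]), 46.2) [0.01061771 0.0353404 ]
 lugs 331 (array([540.5, 235.3]), array([162.8, 148.9]), 6.6)
```

View pics/crop.png

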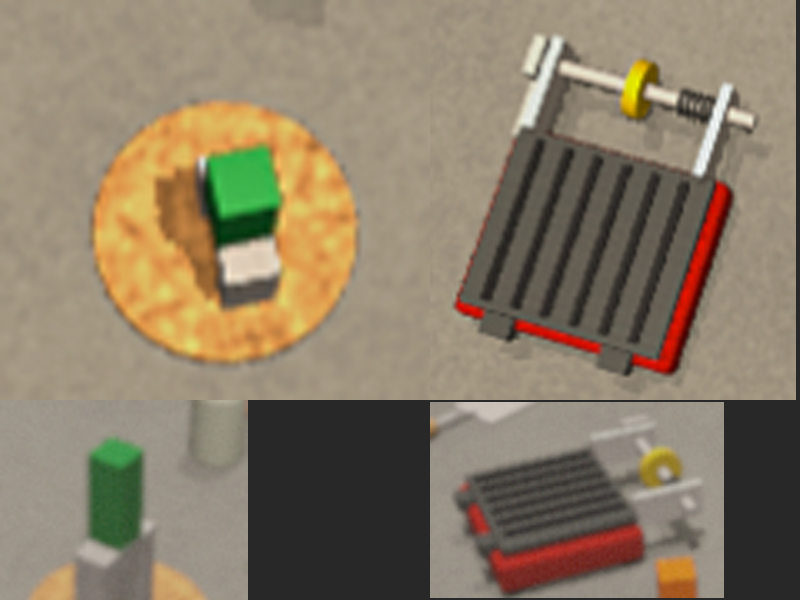

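The crop confirms the green-handled fork standing on cork, and the red griddle with a bare bar on its left (+y) side. Next I cast rays for the tool yaw, trivet, collar and bar.

```bash
cat >> h.py <<'E'
def hsvmask(f,lo,hi,box):
    m=cv2.inRange(cv2.cvtColor(f["image"],cv2.COLOR_RGB2HSV),lo,hi)
    z=np.zeros_like(m);x0,y0,x1,y1=box;z[y0:y1,x0:x1]=255;return m&z
def trivet(f,box):
    m=hsvmask(f,(5,90,60),(25,255,255),box)
    P=np.concatenate([c for c in cv2.findContours(m,0,1)[0] if len(c)>15]);P=cv2.convexHull(P)[:,0]
    W=np.array([onplane(f,p,.008)[:2] for p in P.astype(float)])*1000
    return cv2.fitEllipse(W.astype(np.float32))
def down(yaw): return [np.pi,0,yaw]
E
python3 - <<'E'
from h import *
import pickle
T=pickle.load(open("top.pkl","rb"));S=pickle.load(open("side.pkl","rb"))
print("trivet",trivet(T,(295,215,365,285)),trivet(S,(310,255,380,305)))
c=[onplane(T,(285+x/5,205+y/5),.1365) for x,y in((207,155),(270,147),(278,208),(218,217))]
c=np.array(c);print("handle corners",c.round(4).tolist(),c.mean(0))
dx=(c[0]+c[1]-c[2]-c[3]);dy=c[0]+c[3]-c[1]-c[2];print("yaw",np.degrees([np.arctan2(dx[1],dx[0]),np.arctan2(-dy[0],dy[1])]))
g=lambda x,y:(150+(x-430)/3.33,205+y/3.33)
A=onplane(T,g(560,68),.045);B=onplane(T,g(755,122),.045);d=A-B;print("bar",A,B,"yaw",np.degrees(np.arctan2(-d[0],d[1])))
q=[onplane(T,g(*p),.05) for p in((515,130),(715,178),(665,358),(462,300))];q=np.array(q);print("plate",q.round(4).tolist(),q.mean(0))
e=q[0]+q[1]-q[2]-q[3];e2=q[0]+q[3]-q[1]-q[2];print("yaw",np.degrees([np.arctan2(e[1],e[0]),np.arctan2(-e2[0],e2[1])]),np.linalg.norm(e)/2,np.linalg.norm(e2)/2)
cen=lambda m:(lambda M:(M["m10"]/M["m00"],M["m01"]/M["m00"]))(cv2.moments(m,True))
yt=cen(hsvmask(T,(22,120,80),(35,255,255),(195,215,230,250)));ys=cen(hsvmask(S,(22,120,80),(35,255,255),(270,195,305,225)))
print("collar",yt,ys,tri(T,yt,S,ys))
gt=cen(hsvmask(T,(45,160,110),(80,255,255),(315,225,350,260)));gs=cen(hsvmask(S,(45,80,30),(80,255,255),(325,215,365,265)))
print("handle approx",tri(T,(285+243/5,205+182/5),S,(310+116/3.3,215+55/3.3)))
s=robot.sense();print(s["tcp_rot"],s["wrist_force"])
for y in(10,190,-170):
    print(y,robot.inverse_kinematics([.588,-.02,.25],down(np.radians(y))))
E
```

```text
trivet ((595.2520141601562, -13.549356460571289), (119.59322357177734, 120.98025512695312), 115.005859375) ((595.0958862304688, -19.036605834960938), (118.00180053710938, 124.5837631225586), 145.22976684570312)
handle corners [[0.5963, -0.0044, 0.1365], [0.6035, -0.0285, 0.1365], [0.5796, -0.0352, 0.1365], [0.5723, -0.0125, 0.1365]] [ 0.58791805 -0.02015784  0.1365    ]
yaw [17.27449047 17.18596248]
bar [0.59425436 0.30044052 0.045     ] [0.57880377 0.16527903 0.045     ] yaw -6.521291684536195
plate [[0.5476, 0.3186, 0.05], [0.5372, 0.1827, 0.05], [0.4191, 0.191, 0.05], [0.4337, 0.327, 0.05]] [0.48439968 0.25481491 0.05      ]
yaw [-4.09891117 -5.24398562] 0.11630312810675766 0.1365579714330659
collar (211.84552845528455, 231.10569105691056) (286.0173913043478, 212.2521739130435) (array([0.58973857, 0.24663903, 0.04770386]), np.float64(0.0015248557744088663))
handle approx (array([ 0.59028549, -0.02074172,  0.1318553 ]), np.float64(0.0031195143849228955))
[-3.13983357e+00  3.33181064e-05  2.79783217e+00] [ 0.86560973 -0.55202448 -0.57915766]
10 [-0.62584374  0.36329309  0.77837757  1.74013124 -0.27665799  1.15169514
 -1.16239652]
190 [-0.37157287  0.31131906  0.42804916  1.72693887 -0.14081038  1.1336881
  1.84343597]
-170 [-0.37157287  0.31131906  0.42804916  1.72693887 -0.14081038  1.1336881
  1.84343597]
```

```bash
python3 - <<'E'
from h import *
import pickle
robot.goto([.58,.245,.24],down(np.radians(174)))
robot.sleep(.2);f=robot.grab_frame("wrist");pickle.dump(f,open("w1.pkl","wb"));save(f,"pics/w1.png")
robot.goto([.58,-.02,.26],down(np.radians(197.2)))
robot.sleep(.2);f2=robot.grab_frame("wrist");pickle.dump(f2,open("w2.pkl","wb"));save(f2,"pics/w2.png")
s=robot.sense();print(s["t"],s["tcp_pos"],s["joint_pos"])
for f in(f,f2): print(-np.array(f["R"]).T@f["t"])
cv2.imwrite("pics/w12.png",np.hstack([cv2.resize(cv2.imread(f"pics/w{i}.png"),(400,300)) for i in(1,2)]))
E
```

```text
3.5417 [ 0.58013457 -0.0185377   0.25978889] [-0.13503513  0.27811048  0.11834014  1.71796549 -0.03580508  1.14792072
  1.86676167]
[0.50801979 0.25318152 0.39614514]
[ 0.51145805 -0.03954226  0.41599452]
```

View pics/w12.png

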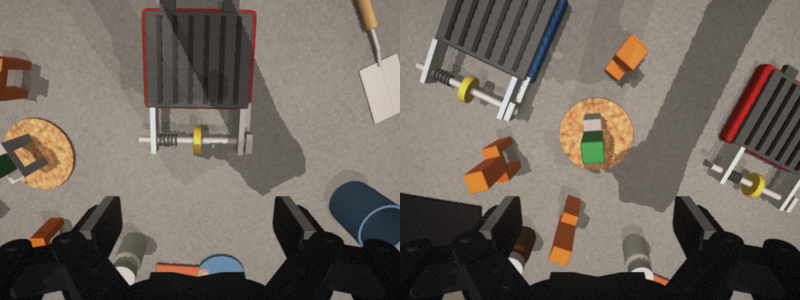

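Wrist view 1, in 400x300 pixels, shows the bar from (140,140) to (245,138) with the collar at (198,140). View 2 shows the green handle top at (593,152) on the trivet at (597,132).

```bash
python3 - <<'E'
from h import *
import pickle
a=pickle.load(open("w1.pkl","rb"));b=pickle.load(open("w2.pkl","rb"));T=pickle.load(open("top.pkl","rb"))
cen=lambda m:(lambda M:(M["m10"]/M["m00"],M["m01"]/M["m00"]))(cv2.moments(m,True))
print("trivet",trivet(b,(230,140,390,280)))
m=hsvmask(b,(45,100,20),(80,255,255),(280,170,350,280))
v=cv2.cvtColor(b["image"],cv2.COLOR_RGB2HSV)[...,2];t,_=cv2.threshold(v[m>0],0,255,cv2.THRESH_OTSU)
mt=m&((v>t)*255).astype(np.uint8);mt=cv2.morphologyEx(mt,cv2.MORPH_OPEN,np.ones((3,3)))
P=np.array([onplane(b,p,.1365)[:2] for p in np.argwhere(mt>0)[:,::-1].astype(float)])*1000
print("handle top",t,cv2.minAreaRect(P.astype(np.float32)),P.mean(0))
print("depth z",np.median(cloud(b,mt>0)[:,2]))
h=(285+243/5,205+182/5);print("tri handle top",tri(b,cen(mt),T,h))
my=hsvmask(a,(22,100,60),(35,255,255),(290,180,345,260));c=cen(my);print("collar",c,cv2.boundingRect(my),onplane(a,c,.05))
yt=cen(hsvmask(T,(22,120,80),(35,255,255),(195,215,230,250)));print("tri",tri(a,c,T,yt))
# bar: bright line columns between collar and lug; per-column intensity profile
g=a["image"].astype(int).min(2);L=[]
for u in list(range(332,372,3))+list(range(296,306,3)):
    col=g[205:245,u];w=np.clip(col-130,0,None);print(u,col.max(),round((w*np.arange(205,245)).sum()/max(w.sum(),1),1),end="; ");L.append((u,(w*np.arange(205,245)).sum()/max(w.sum(),1)))
print()
for u,v in((336,L[1][1]),(366,L[11][1])): print(onplane(a,(u,v),.047))
crop=cv2.resize(a["image"][160:270,200:430],None,fx=3.4,fy=3.4);cv2.imwrite("pics/bar.png",crop[:,:,::-1])
E
```

```text
trivet ((595.5890502929688, -15.271357536315918), (118.74230194091797, 119.0484390258789), 106.21546173095703)
handle top 115.0 ((589.2380981445312, -20.924978256225586), (24.804933547973633, 24.704456329345703), 21.568998336791992) [589.14362449 -20.99366732]
depth z 0.13683916608902083
tri handle top (array([ 0.58850077, -0.02053933,  0.13621093]), np.float64(0.001597152054420998))
collar (315.3687635574837, 223.17787418655098) (309, 202, 13, 45) [0.58791681 0.24460844 0.05      ]
tri (array([0.58708866, 0.24475382, 0.05513195]), np.float64(0.0006957154594600661))
332 205 225.1; 335 205 224.7; 338 202 224.7; 341 203 224.8; 344 201 224.8; 347 203 224.7; 350 200 224.1; 353 200 224.4; 356 203 224.7; 359 199 225.0; 362 201 225.1; 365 147 225.0; 368 128 0.0; 371 126 0.0; 296 207 224.7; 299 207 225.0; 302 205 225.4; 305 205 225.4; 
[0.59183661 0.26211785 0.047     ]
[0.59478722 0.28791877 0.047     ]
```

View pics/bar.png

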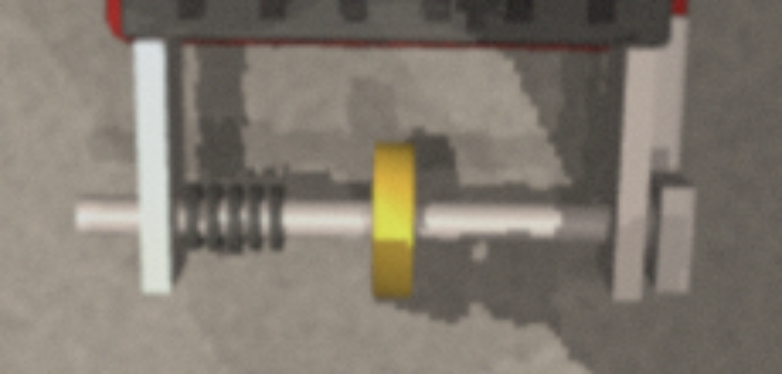

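```bash
python3 - <<'E'
from h import *
yaw=np.radians(199); gy=np.radians(180-6.4)
robot.grip(.7,80)
robot.goto([.589,-.0205,.16],down(yaw))
robot.move_straight([.589,-.0205,.100],vel=.1)
robot.grip(0.0,80);s=robot.sense();print(s["t"],s["opening"],s["gripper_force"],s["tcp_pos"])
robot.move_straight([.589,-.0205,.25],vel=.15)
s=robot.sense();print(s["opening"],s["gripper_force"],s["wrist_force"])
robot.goto([.5924,.2735,.24],down(gy)); robot.sleep(.3)
s=robot.sense();print(s["t"],s["tcp_pos"],s["tcp_rot"])
for n in("side","top"): f=robot.grab_frame(n);save(f,f"pics/{n}1.png")
a=cv2.imread("pics/side1.png")[60:300,150:430];b=cv2.imread("pics/top1.png")[130:330,120:360]
cv2.imwrite("pics/h1.png",np.hstack([cv2.resize(a,(400,343)),cv2.resize(b,(400,343))]))
E
```

```text
5.5667 0.2889514318930759 78.28386783599854 [ 0.58991545 -0.020535    0.10104276]
0.28734400702236584 77.59434700012207 [-1.61484668 -0.37512566 -2.16789796]
8.15 [0.5928068  0.2723553  0.24019995] [-3.14152844e+00  3.07176873e-04  3.02819202e+00]
```

View pics/h1.png

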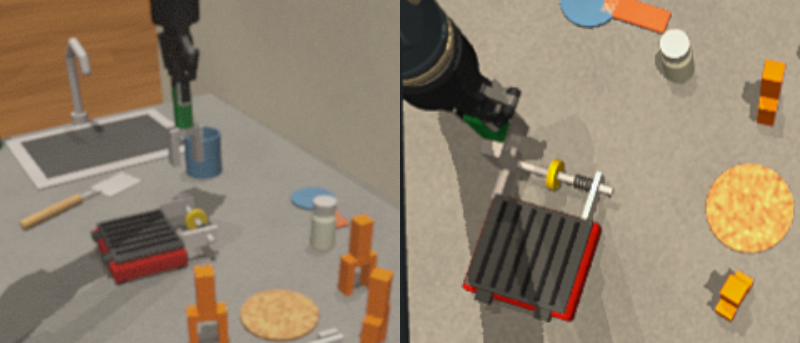

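The tool is held upright above the bar, with its prongs at (185,145) in the left picture and clear of everything. Next I descend with contact stop.

```bash
python3 - <<'E'
from h import *
print(robot.move_straight([.5924,.2735,.110],vel=.08,contact_N=6))
s=robot.sense();print(s["t"],s["tcp_pos"],s["wrist_force"])
for n in("side","wrist"): f=robot.grab_frame(n);save(f,f"pics/{n}2.png")
a=cv2.imread("pics/side2.png")[150:270,200:340]
cv2.imwrite("pics/h2.png",np.hstack([cv2.resize(a,(400,343)),cv2.resize(cv2.imread("pics/wrist2.png"),(400,343))]))
E
```

```text
False
10.025 [0.59274556 0.27368626 0.11057085] [ 0.46727611  0.62928807 -2.02484383]
```

View pics/h2.png

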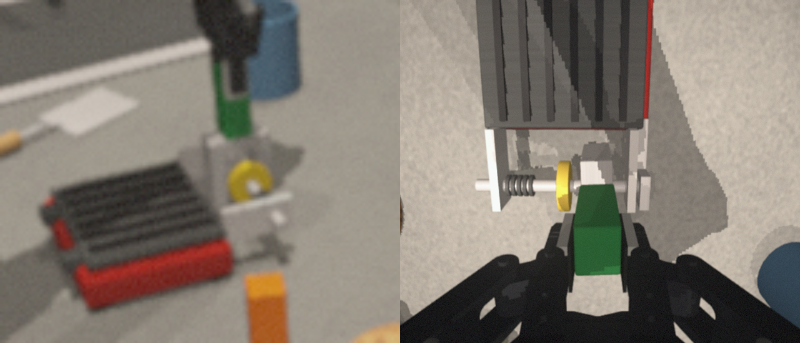

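The fork straddles the bar between the collar and the +y lug: the wrist view (right) shows the crossbar at (597,170) and the collar at (565,187). Now push.

```bash
python3 - <<'E'
from h import *
u=np.array([np.sin(np.radians(6.4)),np.cos(np.radians(6.4))]);c=np.array([.5892,.2447])
f0=np.array(robot.sense()["wrist_force"])
for o in(.017,.010,.004,-.001):
    robot.move_straight([*(c+o*u),.110],vel=.04)
    s=robot.sense();print(o,s["t"],(np.array(s["tcp_pos"][:2])-c)@u,(np.array(s["wrist_force"])-f0).round(2))
robot.sleep(.6)
s=robot.sense();print((np.array(s["wrist_force"])-f0).round(2))
for n in("side","wrist"): f=robot.grab_frame(n);save(f,f"pics/{n}3.png")
a=cv2.imread("pics/side3.png")[150:270,200:340]
cv2.imwrite("pics/h3.png",np.hstack([cv2.resize(a,(400,343)),cv2.resize(cv2.imread("pics/wrist3.png"),(400,343))]))
E
```

```text
0.017 10.575 0.017464412281357887 [ 0.18  3.11 -1.05]
0.01 10.9 0.010867683259410304 [ 0.63  5.09 -0.89]
0.004 11.2 0.005095982655110645 [ 0.46  6.27 -1.25]
-0.001 11.475 0.0005580018412440551 [ 0.94  6.56 -2.14]
[ 1.49  6.56 -0.89]
```

View pics/h3.png

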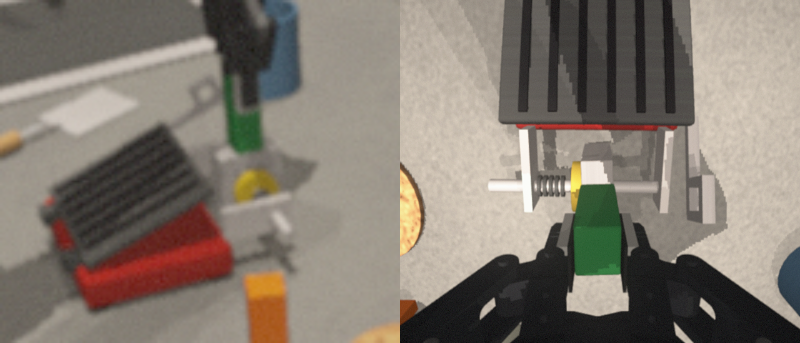

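The plate has popped up: side view left shows it raised at (130,195), and the wrist view shows the tongue clear of the lug at (708,195). Now release the bar, lift and place the tool.

```bash
python3 - <<'E'
from h import *
u=np.array([np.sin(np.radians(6.4)),np.cos(np.radians(6.4))]);c=np.array([.5892,.2447])
robot.move_straight([*(c+.029*u),.110],vel=.06);robot.sleep(.2)
print(robot.move_straight([*(c+.029*u),.26],vel=.12,contact_N=10))
p=[.5954,-.0155]
robot.goto([*p,.20],down(np.radians(199)))
robot.move_straight([*p,.112],vel=.12);robot.sleep(.3)
print(robot.move_straight([*p,.094],vel=.02,contact_N=4))
s=robot.sense();print(s["t"],s["tcp_pos"],s["wrist_force"])
robot.sleep(.2);robot.grip(.7);robot.sleep(.2)
robot.move_straight([*p,.24],vel=.12)
q=robot.sense()["tcp_pos"]
robot.move_straight([.50,-.02,.30],vel=.2);robot.sleep(.3)
import pickle
for n in("side","top","wrist"):
    f=robot.grab_frame(n);save(f,f"pics/{n}4.png");pickle.dump(f,open(n+"4.pkl","wb"))
print(robot.sense()["t"])
a=cv2.imread("pics/side4.png")[150:350,200:440];b=cv2.imread("pics/wrist4.png")
cv2.imwrite("pics/h4.png",np.hstack([cv2.resize(a,(400,333)),cv2.resize(b,(400,333))]))
E
```

```text
False
True
17.3417 [ 0.59526207 -0.0155753   0.10103882] [-0.01979495  0.42765305  3.73200013]
20.6583
```

View pics/h4.png

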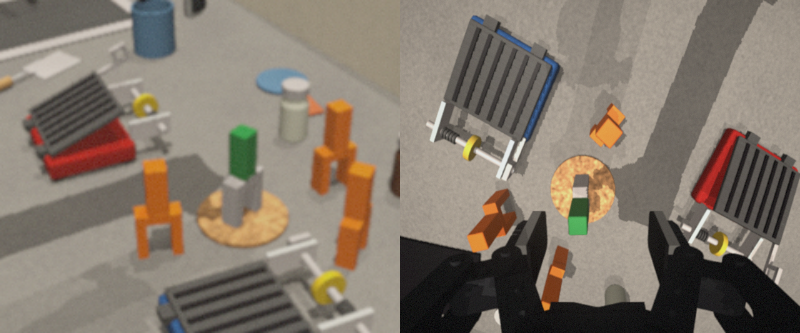

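The tool stands upright on the trivet at (243,190), the red plate is up, the collar has sprung back, and the blue plate is still flat. I do one numeric check of the tool's place and hand in.

```bash
python3 - <<'E'
from h import *
import pickle
f=pickle.load(open("side4.pkl","rb"))
P=cloud(f,hsvmask(f,(45,80,30),(80,255,255),(325,200,375,270))>0);Q=P[P[:,2]>np.percentile(P[:,2],97)-.006];x=Q.mean(0);print(x)
if abs(x[0]-.5954)<.012 and abs(x[1]+.0155)<.014 and abs(x[2]-.136)<.006: print(robot.close_job())
E
```

```text
[ 0.59386354 -0.01951777  0.13566217]
the job is handed in; nothing more can be done
None
```

The red griddle's plate is popped up with its bar sprung back, the forked tool stands upright within about 5 mm of the trivet's centre, and the blue plate still looks latched; the job was handed in at about 21 s.

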